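Close up the test fixture and start the test

TASK

A power-supply module lies part-way in along the channel of the test fixture: push it along the channel until it is fully home against the contact block, then swing the hinged guard down until it is fully shut over it, and with the guard shut press the start button (the small flat one on the button box) fully down and let it come up again. Do all of it by pushing with the fingertips: do not grip or lift the module or the guard, keep off the mushroom-shaped emergency stop, and leave the other things on the bench where they are.

Things in the scene. Friction and masses are not known exactly. Their poses are not given: they have to be found in the camera images.
- fixture: Test fixture, fixed to the bench, may stand turned. Origin: underside centre of its grey metal base, 310 (x) x 210 (y) x 12 mm. Its x runs along the channel from the open mouth (robot's side) to the contact block; z up. Two orange cheek plates, 3 mm thick, tops 96 mm above the bench, stand at y = -96 and +96 mm from x = -36 to +145 mm; the guard is hinged between their rear ends.
- channel_mouth (a point): Open near end of the channel, mid-width, on the white strip that the module slides on, 18 mm above the bench; axes as the fixture. The channel runs 230 mm from here along x to the dock, between two steel guide rails, inner faces 57 mm apart, tops 33 mm above the bench, flared at the mouth.
- dock (a point): Foot of the front face of the black contact block (45 x 110 mm, with its cap 88 mm above the bench), mid-channel, at strip height; axes as the fixture. The module is fully home when its far end touches this face: its origin then lies at x = -50 mm in this frame. The thin brass pins on the face offer no resistance.
- unit: The module to test: loose grey DIN-rail power-supply module, a box 100 (its x) x 54 (y) x 62 mm high, black terminal rows at both ends, 0.25 to 0.5 kg. Origin: centre of its underside; x along the channel towards the block. On the strip, 1.5 mm play to each rail, at first 55 to 105 mm short of home. Its near end face is 50 mm from the origin. A few N slide it; it stays where left.
- guard (a joint): Guard angle, rad: 0 fully shut (level on the cheeks, at its stop), growing as it swings up about the hinge at its far edge; at most 1.25, starts at 0.85 to 1.15. Friction hinge: it stays wherever it is left; 1 to 4 N at its front bar swings it shut. Flat aluminium frame 6 mm thick with a clear pane, 196 mm wide, reaching 168 mm from the hinge axis.
- guard_hinge (a point): Middle of the guard's hinge axis, on the fixture (does not move with the guard), 100 mm above the bench; axes as the fixture, the axis runs along y. The axis lies in the middle of the frame's thickness. Shut, the guard's top face is 103 mm above the bench.
- guard_edge (a point): Middle of the outer (upper when shut) face of the guard's 22 mm wide front bar, 154 mm from the hinge axis. Moves with the guard: x points along it to the hinge, z out of its outer face. The free edge is 14 mm beyond; a lip there points 27 mm inward (down when shut), hanging 15 mm in front of a module that is home; on one that is not, it lands.
- start (a joint): Travel of the start button, m: 0 up, 0.006 fully down; about 5 N presses it fully down, and it springs back.
- start_top (a point): Middle of the top of the start button: flat, white, round, 28 mm across, in a black collar 44 mm across whose top is 6 mm lower; 75 mm above the bench, pressed straight down. On the near part of a fixed grey button box (150 x 80 mm, top 57 mm above the bench) to the left or right of the fixture.
- estop_top (a point): Middle of the top of the emergency stop, a mushroom head 40 mm across, 93 mm above the bench, on the same box, 76 mm beyond the start button (away from the robot). Not to be pressed.
- estop (a joint): Travel of the emergency stop, m: 0 up, 0.006 pressed.
- spare_a: Bystander: loose grey DIN-rail power-supply module, a box 100 (its x) x 54 (y) x 62 mm high, black terminal rows at both ends, waiting on the bench, on the side of the fixture away from the button box. Origin: centre of its underside.
- spare_b: Bystander: another such module waiting on the bench, farther off on the right. Origin: centre of its underside.
- screwdriver: Bystander: a screwdriver lying on the bench, farther off on the left. Origin under it.
Not all that is in view belongs to the job. Leave any pink or purple look-alike of the part that bears start alone.

How it is judged:
By the outcome, as a careful person would: the job done as asked, in the order asked, and still so for the second after the job is handed in, with the robot touching nothing.
It also fails if it takes over 61 s, if anything falls off the work surface, if the arm or the gripper's body presses on something with over 40 N, if the wrist force passes 120 N, or if a joint passes its speed limit or range.

ROBOT

A 7-joint arm with a two-finger parallel gripper is mounted at the origin on the work surface. World frame = base frame: x ahead of the robot, y to its left, z up, the work surface at z = 0. Lengths are in m, angles in rad, forces in N, time in s.
With the tool pointing down it reaches from about 0.425 to 0.875 m from the base axis. Payload 4.7 kg.
Tool frame: the origin (TCP) lies on the centre line of the jaws, within the pads' length; the fingertips stand 14 mm ahead of it and the grasp point (between the pads) lies 5 mm behind it; z points along the fingers, y is the line along which they close (so a half turn about z gives the same grasp; the last joint's range is limited). The gripper opens to 87 mm and grips with 3 to 60 N. Pads are 19 mm wide; open, the fingers measure 117 mm over their backs; the gripper's body (75 mm by 190 mm) begins 51 mm behind the grasp point.
Start: joints at [1.176, 0.321, -0.07, 1.45, 0.023, 1.371, -0.057], TCP at [0.258, -0.596, 0.237] pointing down, gripper open.
Joint ranges: [-2.86, 2.86], [-0.3, 2.09], [-1.38, 1.24], [0.06, 2.45], [-1.56, 4.7], [0.09, 2.05], [-2.69, 2.69]. Speed limits (rad/s): [2.57, 2.57, 3.14, 3.14, 3.14, 3.14, 3.14].

INTERFACE

Orientations are given as a rotation vector (axis times angle).
In Python, from bench import ctrl gives the robot as it stands.
- The arm moves only by the tool send_rows, never from a script. Its argument "steps" is a list of rows, each an object of numbers: "tx", "ty", "tz": the shift along the tool's x, y, z in units of 60 mm (1.0 is 60 mm); "turn": the turn about the tool's z in units of 8 degrees (1.0 is 8 degrees); "grip": the opening, from 0 (shut) to 1 (fully open). A call has 1 to 12 rows; each row shifts and turns the commanded pose from where the row before left it, along the tool's axes as they then stand; what a row does not reach is not made up. A row lasts 1/8 s, in which the tool goes at most 62.5 mm and 10.7 degrees, less where a joint would pass 70% of its speed; a pose out of reach is approached as far as the arm can. A call is refused whole if a number of a shift passes 1 or a number of a turn 1, either way. A call with a gripper value outside its range is refused whole. The fingers move at their own pace and stop on an object; "newtons" is the grip in N (left out, the last holds). Time passes only in rows, so rows that do not move let the fingers close. It gives the time, the measured TCP pose, the force, the opening and the grip force at its end, in the units of the state.
- ctrl.get_state(): the state, without advancing time (a new reading comes with each control period).
- ctrl.get_image(name): name is "scene" or "top" or "wrist"; returns a dict with "pixels" (420x560x3 uint8, red, green, blue), "K" (3x3 intrinsics, pixels), "cam_to_world" (4x4, takes a point from camera to world coordinates); the wrist camera has in their place "T_tool_cam" (4x4, takes a point from camera to tool coordinates, whose origin is the TCP and whose axes are the flange's). Camera axes: x right, y down, z forward; pixel columns grow to the right and rows downward; lengths in m; the calibration is good to about 2 mm. A picture is of the moment at which its call begins: read the wrist's pose just before it. There is no depth.
- ctrl.close_job(): hands the job in; it is judged then, once.
The state is a dict: "time": time; "joint_positions": joint angles; "qd": joint speeds; "joint_torque": joint torques, N m; "position": TCP position; "tool_rot": TCP orientation; "ft_force": force on the tool from outside, world axes, zero at the start; "torque": the same for the moment, N m; "grip_width": opening from 0.0 (shut) to 1.0 (fully open); "grip_force": force on a finger pad.
Only numpy, scipy, OpenCV 4.12 (cv2) and the standard library are available. Lean on these libraries where they do the work, as an engineer would, in place of code of your own. Each camera call takes 0.05 s, during which the arm holds its last target. There are 200 camera calls.

## Working session

There is one attempt and no reset: what is moved stays moved. The work goes in short steps, Python scripts to look and compute and a tool call to move; the robot and the scene stay as the last step left them, time stands still between calls to the robot, and variables do not carry over. Pictures are saved under pics/ and viewed, at most 10 in all, crops included, and the job is handed in when it is done.

Besides the shell and the picture viewer there is one more tool, called after "Request:" as a command line: name --argument value ..., lists and objects as JSON in quotes. send_rows: Moves the arm, as the interface text tells. Its arguments: {"type":"object","properties":{"steps":{"type":"array"},"newtons":{"type":"number"}},"required":["steps"]}

```bash
mkdir -p pics
python3 - <<'E'
from bench import ctrl
import cv2, pickle
s=ctrl.get_state(); print(s)
d={}
for n in("scene","top"):
    d[n]=ctrl.get_image(n); cv2.imwrite(f"pics/{n}0.png",cv2.resize(d[n]["pixels"][:,:,::-1],(800,600),interpolation=cv2.INTER_CUBIC))
    print(n,d[n]["K"],d[n]["cam_to_world"])
pickle.dump(d,open("d0.pkl","wb"))
E
```

```text
{'time': 0.0, 'joint_positions': array([ 1.17607845,  0.3218041 , -0.07008967,  1.45171821,  0.02260001,
        1.37077024, -0.0569125 ]), 'qd': array([-0.00041682,  0.002167  , -0.00043821, -0.00094356, -0.00126443,
       -0.00052297,  0.00129211]), 'joint_torque': array([ 5.78646541e-04, -4.91289067e+01, -4.03133305e-01, -3.12529743e+01,
       -6.38213125e-02,  4.34953964e-02,  1.57193399e-04]), 'position': array([ 0.25813529, -0.59595875,  0.2354521 ]), 'tool_rot': array([-3.07436850e+00, -6.37367767e-01,  7.59406747e-04]), 'ft_force': array([-0.13278677, -0.05852335,  0.12641126]), 'torque': array([-0.05695494, -0.0014963 ,  0.0384697 ]), 'grip_force': 0.0, 'grip_width': 1.0017445962143907}
scene [[466.55733098   0.         278.53306981]
 [  0.         466.55733098 210.25693971]
 [  0.           0.           1.        ]] [[-0.7053048   0.60020913 -0.37721897  0.93929304]
 [ 0.70882615  0.58920087 -0.38782448  0.38416353]
 [-0.01051805 -0.54091713 -0.84101012  1.0660608 ]
 [ 0.          0.          0.          1.        ]]
top [[454.16751671   0.         285.65578048]
 [  0.         454.16751671 211.26558711]
 [  0.           0.           1.        ]] [[ 0.01800854 -0.99485338  0.09971184  0.38049882]
 [-0.99979258 -0.01696907  0.01126307 -0.08307748]
 [-0.00951309 -0.09989399 -0.99495261  1.48827324]
 [ 0.          0.          0.          1.        ]]
```

View pics/scene0.png

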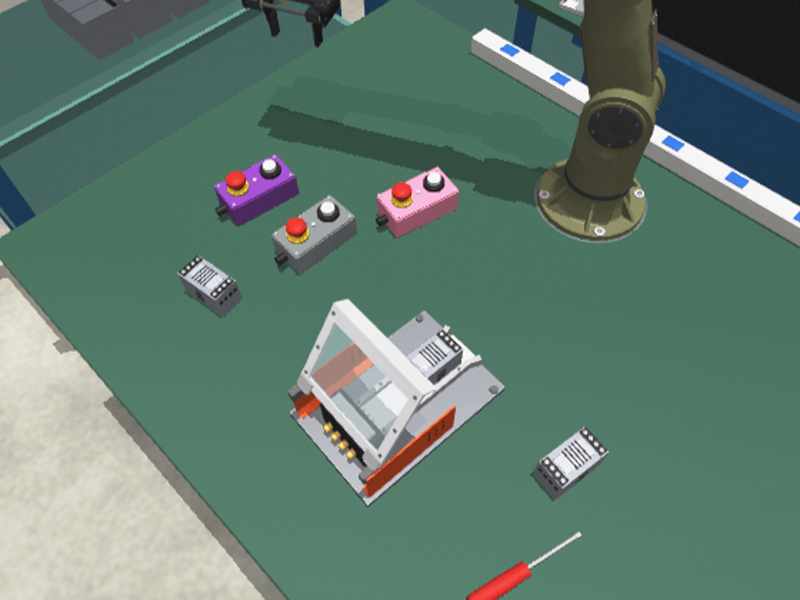

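View pics/top0.png

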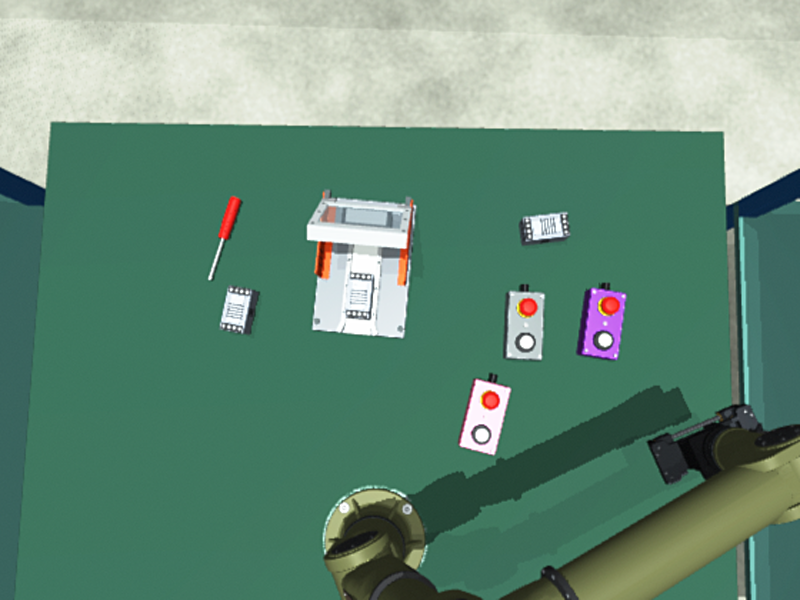

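The fixture stands ahead (top view, about (360,270)) with the guard up and the module part-way in. The grey box is on its right, with the start button at top view (526,342) and scene view (328,208). The pink and purple boxes are decoys. I'll enlarge crops of both views.

Run:
```python
import cv2,pickle
d=pickle.load(open("d0.pkl","rb"))
t=d["top"]["pixels"][125:245,205:305][:,:,::-1]; b=d["top"]["pixels"][190:260,345:390][:,:,::-1]
# crop top: 110x120 at x5
c=cv2.resize(t,None,fx=5,fy=5,interpolation=cv2.INTER_CUBIC); cv2.imwrite("pics/t1.png",c)
s=d["scene"]["pixels"][200:360,190:360][:,:,::-1]
cv2.imwrite("pics/s1.png",cv2.resize(s,None,fx=3.7,fy=3.7,interpolation=cv2.INTER_CUBIC))
```

```text
(no output)
```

View pics/t1.png

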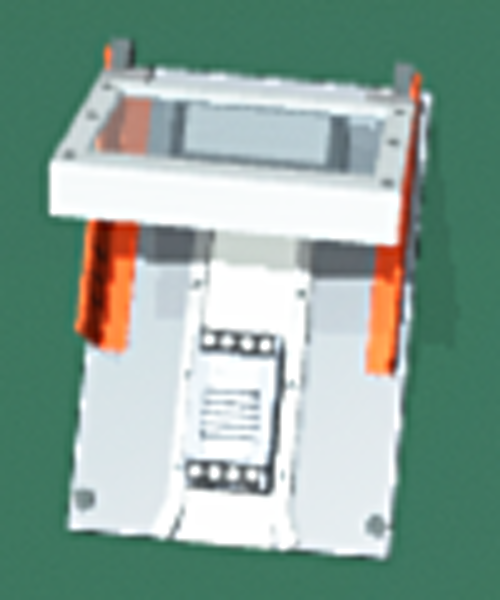

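View pics/s1.png

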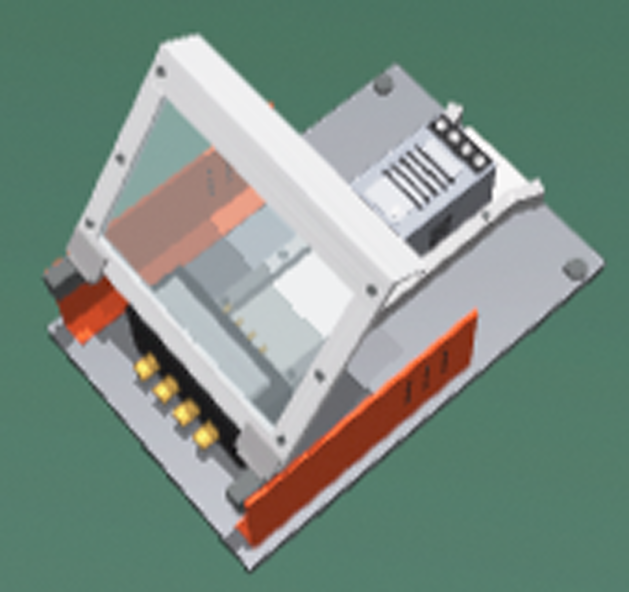

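```bash
cat > h.py <<'E'
import numpy as np,pickle
d=pickle.load(open("d0.pkl","rb"))
def proj(cam,P):
    c=d[cam]; T=np.linalg.inv(c["cam_to_world"]); p=T[:3,:3]@P+T[:3,3]; q=c["K"]@p; return q[:2]/q[2]
def ray(cam,px,z):
    c=d[cam]; T=c["cam_to_world"]; v=T[:3,:3]@np.linalg.solve(c["K"],[px[0],px[1],1]); o=T[:3,3]; return o+v*(z-o[2])/v[2]
off={"top":(205,125,5),"scene":(190,200,3.7)}
def px(cam,a,b): x,y,s=off[cam]; return np.array([x+(a+.5)/s-.5,y+(b+.5)/s-.5])
px8=lambda a,b: np.array([(a+.5)*.7-.5,(b+.5)*.7-.5])
E
python3 - <<'E'
from h import *
from scipy.optimize import least_squares
base=[("top",68,527,-155,105),("top",388,557,-155,-105),("top",432,95,155,-105),
("scene",398,65,-155,-105),("scene",604,262,-155,105),("scene",250,570,155,105),("scene",50,328,155,-105)]
G=[("top",50,162,.003,98),("top",412,188,.003,-98),("scene",163,43,.003,-98),("scene",385,292,.003,98),("top",50,212,-.030,98),("top",405,245,-.030,-98)]
M=[("top",185,487,-50,27),("top",268,492,-50,-27),("top",203,330,50,27),("top",280,337,50,-27),("scene",440,113,-50,-27),("scene",495,165,-50,27)]
def W(p,f): c,s=np.cos(p[2]),np.sin(p[2]); return np.array([p[0]+c*f[0]-s*f[1],p[1]+s*f[0]+c*f[1],f[2]])
def res(p):
    r=[]
    for c,a,b,x,y in base: r.append(proj(c,W(p,[x/1e3,y/1e3,.012]))-px(c,a,b))
    for c,a,b,h,y in G:
        ca,sa=np.cos(p[4]),np.sin(p[4]); r.append(proj(c,W(p,[p[3]-.168*ca+h*sa*1-0,y/1e3,.1+.168*sa+h*ca]))-px(c,a,b))
    for c,a,b,x,y in M: r.append(proj(c,W(p,[p[5]+x/1e3,p[6]+y/1e3,.08]))-px(c,a,b))
    return np.concatenate(r)
# outer normal at angle a: (sin a? )  free dir=(-cos a, sin a), normal=( sin a, cos a)
s=least_squares(res,[.6,0,0,.135,1,-.05,0],loss="soft_l1"); print(s.x.round(4)); print(s.fun.reshape(-1,2).round(1))
for n,z,t,c in(("start",.075,(526,342),(328,208)),("estop",.093,(527,307),(296,227))):
    print(n,ray("top",px8(*t),z),ray("scene",px8(*c),z))
p=s.x
for n,f in(("unit near face",[p[5]-.05,p[6],.05]),("hinge",[p[3],0,.1])): print(n,W(p,f))
a=p[4]; print("free edge",W(p,[p[3]-.168*np.cos(a),0,.1+.168*np.sin(a)]))
E
```

```text
[ 0.6091  0.0384 -0.0764  0.134   0.96   -0.0742 -0.0024]
[[-0.8  0.2]
 [-0.7  0.3]
 [-0.6 -0.4]
 [-0.8 -1. ]
 [ 0.3 -0. ]
 [-0.9 -0.7]
 [-1.5 -1. ]
 [-0.  -0.5]
 [-2.8  0.6]
 [-1.7  1.6]
 [ 0.5 -1.1]
 [ 0.   0.3]
 [-2.2 -0. ]
 [-1.  -0.5]
 [-0.3  0.1]
 [-1.2 -0.8]
 [ 0.5 -0.6]
 [-0.2 -1.9]
 [ 0.2 -1.4]]
start [ 0.43923632 -0.32429406  0.075     ] [ 0.43857005 -0.32111269  0.075     ]
estop [ 0.51391063 -0.32337996  0.093     ] [ 0.5206837  -0.31656706  0.093     ]
unit near face [0.48509108 0.04546999 0.05      ]
hinge [0.74270054 0.02813808 0.1       ]
free edge [0.64663311 0.03549388 0.23762609]
```

Request:
send_rows --steps '[{"turn": 0.87,"grip": 0},{"turn": 0.87,"grip": 0},{"turn": 0.87,"grip": 0},{"turn": 0.87,"grip": 0},{"grip": 0},{"grip": 0}]'

```text
validation failed for argument at $.st...
```

Request:
send_rows --steps '[{"tx": 0.32,"ty": -0.9},{"tx": 0.32,"ty": -0.9},{"tx": 0.32,"ty": -0.9},{"tx": 0.32,"ty": -0.9},{"tx": 0.32,"ty": -0.9},{"tx": 0.32,"ty": -0.9},{"tx": 0.32,"ty": -0.9},{"tx": 0.32,"ty": -0.9},{"tx": 0.32,"ty": -0.9},{"tx": 0.32,"ty": -0.9},{"tx": 0.32,"ty": -0.9},{"tx": 0.32,"ty": -0.9}]'

```text
validation failed for argument at $.st...
```

```bash
cat > st.py <<'E'
import numpy as np,sys
from bench import ctrl
from scipy.spatial.transform import Rotation as R
def st():
    s=ctrl.get_state(); r=R.from_rotvec(s["tool_rot"]).as_matrix(); yaw=-.0764
    dx,dy=s["position"][:2]-[.6091,.0384]; c,q=np.cos(yaw),np.sin(yaw)
    print("t",round(s["time"],2),"world",s["position"].round(4),"fix x,y",round(c*dx+q*dy,4),round(-q*dx+c*dy,4),"toolx yaw",np.arctan2(r[1,0],r[0,0]).round(4),"F",s["ft_force"].round(2),"g",round(s["grip_width"],3))
    return s
E
python3 - <<'E'
from st import *
import cv2
st()
i=ctrl.get_image("wrist"); print(i["T_tool_cam"].round(3)); cv2.imwrite("pics/w1.png",i["pixels"][:,:,::-1])
E
```

```text
t 0.1 world [ 0.2581 -0.596   0.2356] fix x,y -0.3015 -0.6594 toolx yaw 0.4088 F [-0.28  0.3  -0.51] g 1.0
[[-0.    -0.953 -0.303  0.084]
 [ 1.    -0.001 -0.    -0.   ]
 [-0.    -0.303  0.953 -0.149]
 [ 0.     0.     0.     1.   ]]
```

View pics/w1.png

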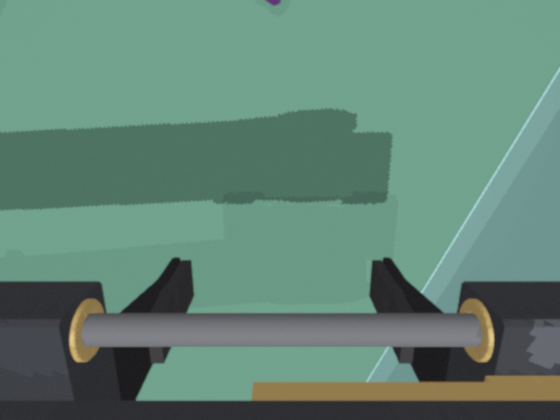

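The wrist view shows only bare bench, but the calibration puts the camera at tool x = +84 mm. I'll work with the tool turned half round, so the camera stays clear of the guard. Rows seem to need all their fields.

Request:
send_rows --steps '[{"tx": 0.687,"ty": -0.673,"tz": 0,"turn": 0,"grip": 0},{"tx": 0.687,"ty": -0.673,"tz": 0,"turn": 0,"grip": 0},{"tx": 0.687,"ty": -0.673,"tz": 0,"turn": 0,"grip": 0},{"tx": 0.687,"ty": -0.673,"tz": 0,"turn": 0,"grip": 0},{"tx": 0.687,"ty": -0.673,"tz": 0,"turn": 0,"grip": 0},{"tx": 0.687,"ty": -0.673,"tz": 0,"turn": 0,"grip": 0},{"tx": 0.687,"ty": -0.673,"tz": 0,"turn": 0,"grip": 0},{"tx": 0.687,"ty": -0.673,"tz": 0,"turn": 0,"grip": 0},{"tx": 0.687,"ty": -0.673,"tz": 0,"turn": 0,"grip": 0},{"tx": 0.687,"ty": -0.673,"tz": 0,"turn": 0,"grip": 0},{"tx": 0.687,"ty": -0.673,"tz": 0,"turn": 0,"grip": 0},{"tx": 0.687,"ty": -0.673,"tz": 0,"turn": 0,"grip": 0}]'

```text
time: 1.65
position: [0.52, 0.0463, 0.2366]
tool_rot: [3.076, 0.637, 0.001]
ft_force: [1.2, 0.0, -0.2]
grip_width: 0.005
grip_force: 0.0
```

```bash
python3 -c "
from st import *
print(st()['joint_positions'].round(2))"
```

```text
t 1.65 world [0.52   0.0463 0.2366] fix x,y -0.0895 0.0011 toolx yaw 0.4083 F [ 1.19  0.03 -0.25] g 0.005
[ 0.52  0.09 -0.7   1.75  0.06  1.33 -1.35]
```

Request:
send_rows --steps '[{"tx": 0,"ty": 0,"tz": 0,"turn": -1,"grip": 0},{"tx": 0,"ty": 0,"tz": 0,"turn": -1,"grip": 0},{"tx": 0,"ty": 0,"tz": 0,"turn": -1,"grip": 0},{"tx": 0,"ty": 0,"tz": 0,"turn": -1,"grip": 0},{"tx": 0,"ty": 0,"tz": 0,"turn": -1,"grip": 0},{"tx": 0,"ty": 0,"tz": 0,"turn": -1,"grip": 0},{"tx": 0,"ty": 0,"tz": 0,"turn": -1,"grip": 0},{"tx": 0,"ty": 0,"tz": 0,"turn": -1,"grip": 0},{"tx": 0,"ty": 0,"tz": 0,"turn": -1,"grip": 0},{"tx": 0,"ty": 0,"tz": 0,"turn": -1,"grip": 0},{"tx": 0,"ty": 0,"tz": 0,"turn": -1,"grip": 0},{"tx": 0,"ty": 0,"tz": 0,"turn": -1,"grip": 0}]'

```text
time: 3.15
position: [0.5194, 0.0447, 0.2363]
tool_rot: [-1.578, -2.716, 0.001]
ft_force: [-0.4, 0.7, -0.5]
grip_width: 0.006
grip_force: 0.0
```

Request:
send_rows --steps '[{"tx": 0,"ty": 0,"tz": 0,"turn": -1,"grip": 0},{"tx": 0,"ty": 0,"tz": 0,"turn": -1,"grip": 0},{"tx": 0,"ty": 0,"tz": 0,"turn": -1,"grip": 0},{"tx": 0,"ty": 0,"tz": 0,"turn": -1,"grip": 0},{"tx": 0,"ty": 0,"tz": 0,"turn": -1,"grip": 0},{"tx": 0,"ty": 0,"tz": 0,"turn": -1,"grip": 0},{"tx": 0,"ty": 0,"tz": 0,"turn": -1,"grip": 0},{"tx": 0,"ty": 0,"tz": 0,"turn": 0,"grip": 0},{"tx": 0,"ty": 0,"tz": 0,"turn": 0,"grip": 0}]'

```text
time: 4.28
position: [0.5195, 0.0447, 0.2364]
tool_rot: [-0.129, -3.139, 0.0]
ft_force: [1.1, -0.1, 0.3]
grip_width: 0.004
grip_force: 0.0
```

```bash
python3 -c "
from st import *
print(st()['joint_positions'].round(2))"
```

```text
t 4.28 world [0.5195 0.0447 0.2364] fix x,y -0.0898 -0.0005 toolx yaw 3.0593 F [ 1.08 -0.07  0.26] g 0.004
[ 0.67  0.11 -0.85  1.74  0.08  1.33  1.29]
```

Request:
send_rows --steps '[{"tx": -0.4,"ty": 0,"tz": 0.28,"turn": 0,"grip": 0},{"tx": -0.4,"ty": 0,"tz": 0,"turn": 0,"grip": 0},{"tx": -0.3,"ty": 0,"tz": 0,"turn": 0,"grip": 0},{"tx": -0.15,"ty": 0,"tz": 0,"turn": 0,"grip": 0},{"tx": -0.15,"ty": 0,"tz": 0,"turn": 0,"grip": 0},{"tx": -0.15,"ty": 0,"tz": 0,"turn": 0,"grip": 0},{"tx": -0.15,"ty": 0,"tz": 0,"turn": 0,"grip": 0}]'

```text
time: 5.15
position: [0.6166, 0.0375, 0.2207]
tool_rot: [-0.123, -3.128, 0.003]
ft_force: [-17.7, -0.1, 14.8]
grip_width: 0.003
grip_force: 8.8
```

Request:
send_rows --steps '[{"tx": -0.15,"ty": 0,"tz": 0,"turn": 0,"grip": 0},{"tx": -0.15,"ty": 0,"tz": 0,"turn": 0,"grip": 0}]'

```text
time: 5.4
position: [0.6369, 0.0368, 0.2215]
tool_rot: [-0.123, -3.135, 0.001]
ft_force: [-7.6, 1.5, 6.3]
grip_width: 0.003
grip_force: 4.2
```

```bash
python3 -c "
from st import *
import cv2
st()
i=ctrl.get_image('scene'); cv2.imwrite('pics/s2.png',cv2.resize(i['pixels'][180:370,180:370,::-1],None,fx=3,fy=3))"
```

```text
t 5.4 world [0.6369 0.0368 0.2215] fix x,y 0.0279 0.0005 toolx yaw 3.0633 F [-7.6   1.54  6.32] g 0.003
```

View pics/s2.png

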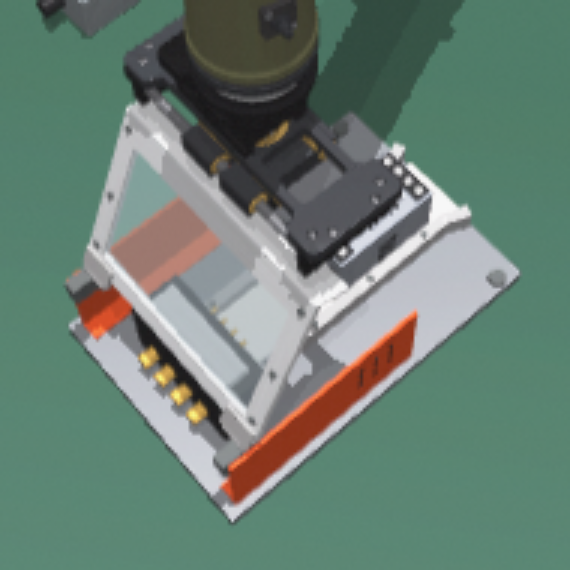

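The guard now stands near its upper end, with clearance from the hand. Next I back off and come down in front of the module.

Request:
send_rows --steps '[{"tx": 0.6,"ty": 0,"tz": 0,"turn": 0,"grip": 0},{"tx": 0.87,"ty": 0,"tz": 0,"turn": 0,"grip": 0},{"tx": 0.87,"ty": 0,"tz": 0,"turn": 0,"grip": 0},{"tx": 0.88,"ty": 0,"tz": 0,"turn": 0,"grip": 0},{"tx": 0,"ty": 0,"tz": 0.5,"turn": 0,"grip": 0},{"tx": 0,"ty": 0,"tz": 0.75,"turn": 0,"grip": 0},{"tx": 0,"ty": 0,"tz": 0.75,"turn": 0,"grip": 0},{"tx": 0,"ty": 0,"tz": 0.7,"turn": 0,"grip": 0},{"tx": 0,"ty": 0,"tz": 0,"turn": 0,"grip": 0},{"tx": 0,"ty": 0,"tz": 0,"turn": 0,"grip": 0}]'

```text
time: 6.7
position: [0.4478, 0.051, 0.0592]
tool_rot: [0.125, 3.137, 0.0]
ft_force: [0.3, -0.2, -0.2]
grip_width: 0.007
grip_force: 0.0
```

```bash
python3 -c "
from st import *
st()"
```

```text
t 6.7 world [0.4478 0.051  0.0592] fix x,y -0.1618 0.0002 toolx yaw 3.062 F [ 0.35 -0.23 -0.2 ] g 0.007
```

Request:
send_rows --steps '[{"tx": -0.15,"ty": 0,"tz": 0,"turn": 0,"grip": 0},{"tx": -0.15,"ty": 0,"tz": 0,"turn": 0,"grip": 0},{"tx": -0.15,"ty": 0,"tz": 0,"turn": 0,"grip": 0},{"tx": -0.2,"ty": 0,"tz": 0,"turn": 0,"grip": 0},{"tx": -0.2,"ty": 0,"tz": 0,"turn": 0,"grip": 0},{"tx": -0.2,"ty": 0,"tz": 0,"turn": 0,"grip": 0},{"tx": -0.2,"ty": 0,"tz": 0,"turn": 0,"grip": 0},{"tx": -0.2,"ty": 0,"tz": 0,"turn": 0,"grip": 0},{"tx": -0.2,"ty": 0,"tz": 0,"turn": 0,"grip": 0},{"tx": -0.2,"ty": 0,"tz": 0,"turn": 0,"grip": 0},{"tx": -0.1,"ty": 0,"tz": 0,"turn": 0,"grip": 0}]'

```text
time: 8.07
position: [0.5641, 0.0411, 0.0576]
tool_rot: [-0.126, -3.139, -0.0]
ft_force: [-3.1, 0.5, 1.7]
grip_width: 0.002
grip_force: 1.8
```

Request:
send_rows --steps '[{"tx": -0.08,"ty": 0,"tz": 0,"turn": 0,"grip": 0},{"tx": -0.08,"ty": 0,"tz": 0,"turn": 0,"grip": 0}]'

```text
time: 8.32
position: [0.573, 0.0405, 0.0577]
tool_rot: [-0.125, -3.139, 0.0]
ft_force: [-1.7, -0.2, -0.7]
grip_width: 0.007
grip_force: 0.9
```

```bash
python3 -c "
from st import *
st()"
```

```text
t 8.32 world [0.573  0.0405 0.0577] fix x,y -0.0362 -0.0007 toolx yaw 3.0619 F [-1.71 -0.18 -0.74] g 0.007
```

Sliding at about 3 N. I'll creep on to the block.

Request:
send_rows --steps '[{"tx": -0.06,"ty": 0,"tz": 0,"turn": 0,"grip": 0},{"tx": -0.06,"ty": 0,"tz": 0,"turn": 0,"grip": 0}]'

```text
time: 8.57
position: [0.5742, 0.0402, 0.0576]
tool_rot: [-0.124, -3.126, 0.005]
ft_force: [-25.6, -0.9, 20.0]
grip_width: 0.008
grip_force: 12.7
```

Request:
send_rows --steps '[{"tx": -0.05,"ty": 0,"tz": 0,"turn": 0,"grip": 0},{"tx": -0.05,"ty": 0,"tz": 0,"turn": 0,"grip": 0}]'

```text
time: 8.82
position: [0.5741, 0.0403, 0.0574]
tool_rot: [-0.122, -3.113, 0.009]
ft_force: [-40.3, -0.7, 30.9]
grip_width: 0.005
grip_force: 20.0
```

Request:
send_rows --steps '[{"tx": 0.3,"ty": 0,"tz": 0,"turn": 0,"grip": 0},{"tx": 0.7,"ty": 0,"tz": 0,"turn": 0,"grip": 0},{"tx": 0.7,"ty": 0,"tz": 0,"turn": 0,"grip": 0},{"tx": 0,"ty": 0,"tz": 0,"turn": 0,"grip": 0}]'

```text
time: 9.32
position: [0.4824, 0.0473, 0.0577]
tool_rot: [0.123, 3.139, -0.005]
ft_force: [-0.1, -0.6, 0.1]
grip_width: 0.001
grip_force: 0.0
```

```bash
python3 -c "
from st import *
import cv2,pickle
st()
d={}
for n in('scene','top'): d[n]=ctrl.get_image(n)
pickle.dump(d,open('d1.pkl','wb'))
a=cv2.resize(d['scene']['pixels'][215:345,200:330,::-1],(500,500),interpolation=cv2.INTER_CUBIC)
b=cv2.resize(d['top']['pixels'][125:245,225:297,::-1],(300,500),interpolation=cv2.INTER_CUBIC)
import numpy as np
cv2.imwrite('pics/s3.png',np.hstack([a,b]))"
```

```text
t 9.32 world [0.4824 0.0473 0.0577] fix x,y -0.127 -0.0008 toolx yaw 3.063 F [-0.06 -0.58  0.13] g 0.001
```

View pics/s3.png

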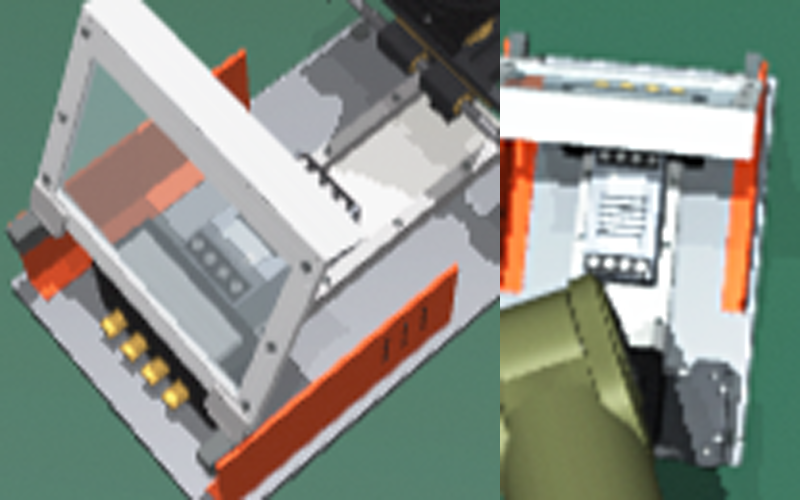

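Run:
```python
from h import *
def fx(P):
    dx,dy=P[:2]-np.array([.6091,.0384]); c,s=np.cos(-.0764),np.sin(-.0764); return (np.array([c*dx+s*dy,-s*dx+c*dy])*1e3).round(1)
q=lambda a,b:(200+a/3.846-.5+.13,215+b/3.846-.5+.13)
t=lambda a,b:(225+a/4.167-.5+.12,125+b/4.167-.5+.12)
for p in((165,220),(245,325),(120,240),(215,365)): print("cap",fx(ray("scene",q(*p),.088)))
for p in((190,240),(243,300)): print("far",fx(ray("scene",q(*p),.080)))
for p in((85,278),(157,285)): print("near",fx(ray("top",t(*p),.080)))
for p in((83,152),(165,160)): print("fartop",fx(ray("top",t(*p),.080)))
```

```text
cap [ 72.1 -40.2]
cap [78.6 42.3]
cap [100.4 -47.6]
cap [106.9  49.7]
far [ 67.1 -23.4]
far [67.7 26.9]
near [-28.6  20.8]
near [-28.8 -33.7]
fartop [67.1 32.2]
fartop [ 66.7 -30.2]
```

The module reads home: far end about 70 mm, contact block about 72–77 mm, and a hard stop at 40 N. Next I rise, cross over the guard and come down behind its front bar.

Request:
send_rows --steps '[{"tx": 0,"ty": 0,"tz": -0.88,"turn": 0,"grip": 0},{"tx": 0,"ty": 0,"tz": -0.88,"turn": 0,"grip": 0},{"tx": 0,"ty": 0,"tz": -0.88,"turn": 0,"grip": 0},{"tx": 0,"ty": 0,"tz": -0.88,"turn": 0,"grip": 0},{"tx": 0,"ty": 0,"tz": -0.88,"turn": 0,"grip": 0},{"tx": -0.81,"ty": 0,"tz": 0,"turn": 0,"grip": 0},{"tx": -0.81,"ty": 0,"tz": 0,"turn": 0,"grip": 0},{"tx": -0.81,"ty": 0,"tz": 0,"turn": 0,"grip": 0},{"tx": -0.81,"ty": 0,"tz": 0,"turn": 0,"grip": 0},{"tx": -0.81,"ty": 0,"tz": 0,"turn": 0,"grip": 0},{"tx": 0,"ty": 0,"tz": 0,"turn": 0,"grip": 0},{"tx": 0,"ty": 0,"tz": 0,"turn": 0,"grip": 0}]'

```text
time: 10.92
position: [0.7272, 0.0285, 0.3212]
tool_rot: [-0.126, -3.139, -0.002]
ft_force: [-0.0, 0.5, 0.1]
grip_width: 0.006
grip_force: 0.0
```

Request:
send_rows --steps '[{"tx": 0,"ty": 0,"tz": 0.5,"turn": 0,"grip": 0},{"tx": 0,"ty": 0,"tz": 0.6,"turn": 0,"grip": 0},{"tx": 0,"ty": 0,"tz": 0,"turn": 0,"grip": 0}]'

```text
time: 11.3
position: [0.7249, 0.0271, 0.2542]
tool_rot: [-0.126, -3.136, 0.004]
ft_force: [-0.3, -1.2, 0.7]
grip_width: 0.002
grip_force: 0.0
```

```bash
python3 -c "
from st import *
st()
hx=.13
p=None
for a,rc in ((1.18,.148),(1.05,.15),(.92,.152),(.78,.154),(.64,.156),(.5,.158),(.36,.16),(.24,.161),(.12,.162),(.0,.163)):
    q=np.array([hx-rc*np.cos(a)+.003*np.sin(a)+.0095,.114+rc*np.sin(a)+.003*np.cos(a)])
    print(a,q.round(4),None if p is None else ((p-q)/.06).round(3)); p=q
"
```

```text
t 11.3 world [0.7249 0.0271 0.2542] fix x,y 0.1163 -0.0024 toolx yaw 3.0615 F [-0.35 -1.18  0.65] g 0.002
1.18 [0.0859 0.252 ] None
1.05 [0.0675 0.2456] [0.307 0.106]
0.92 [0.0498 0.2367] [0.294 0.148]
0.78 [0.0321 0.2244] [0.295 0.205]
0.64 [0.0162 0.2096] [0.266 0.248]
0.5 [0.0023 0.1924] [0.231 0.286]
0.36 [-0.0092  0.1732] [0.191 0.32 ]
0.24 [-0.0162  0.1552] [0.116 0.3  ]
0.12 [-0.021   0.1364] [0.08  0.314]
0.0 [-0.0235  0.117 ] [0.042 0.323]
```

Request:
send_rows --steps '[{"tx": 0.25,"ty": 0,"tz": 0.04,"turn": 0,"grip": 0},{"tx": 0.25,"ty": 0,"tz": 0,"turn": 0,"grip": 0},{"tx": 0.31,"ty": 0,"tz": 0.11,"turn": 0,"grip": 0},{"tx": 0.29,"ty": 0,"tz": 0.15,"turn": 0,"grip": 0},{"tx": 0.29,"ty": 0,"tz": 0.2,"turn": 0,"grip": 0}]'

```text
time: 11.92
position: [0.6449, 0.0347, 0.2292]
tool_rot: [0.126, 3.131, -0.001]
ft_force: [3.3, -0.2, 0.2]
grip_width: 0.008
grip_force: 1.1
```

```bash
python3 -c "
from st import *
import cv2
st()
i=ctrl.get_image('scene'); cv2.imwrite('pics/s4.png',cv2.resize(i['pixels'][180:370,180:370,::-1],None,fx=3,fy=3))"
```

```text
t 11.93 world [0.6449 0.0347 0.2292] fix x,y 0.036 -0.0009 toolx yaw 3.061 F [ 3.29 -0.15  0.23] g 0.008
```

View pics/s4.png

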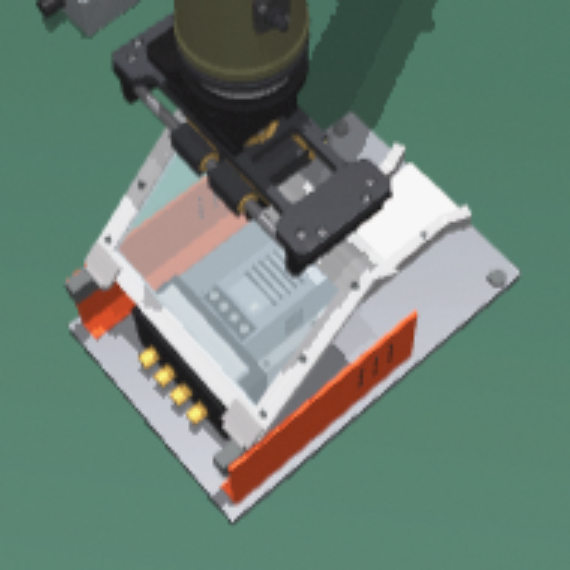

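The guard is following at about 3 N, and the module (about (260,290)) lies home against the block. I continue the arc.

Request:
send_rows --steps '[{"tx": 0.27,"ty": 0,"tz": 0.25,"turn": 0,"grip": 0},{"tx": 0.23,"ty": 0,"tz": 0.29,"turn": 0,"grip": 0},{"tx": 0.19,"ty": 0,"tz": 0.32,"turn": 0,"grip": 0},{"tx": 0.12,"ty": 0,"tz": 0.3,"turn": 0,"grip": 0},{"tx": 0.08,"ty": 0,"tz": 0.31,"turn": 0,"grip": 0},{"tx": 0.04,"ty": 0,"tz": 0.2,"turn": 0,"grip": 0}]'

```text
time: 12.72
position: [0.5883, 0.0393, 0.1258]
tool_rot: [0.125, 3.138, -0.001]
ft_force: [1.3, -0.3, 0.9]
grip_width: 0.004
grip_force: 0.6
```

Request:
send_rows --steps '[{"tx": 0,"ty": 0,"tz": 0.15,"turn": 0,"grip": 0},{"tx": 0,"ty": 0,"tz": 0.08,"turn": 0,"grip": 0}]'

```text
time: 12.98
position: [0.588, 0.0395, 0.1169]
tool_rot: [-0.126, -3.138, 0.005]
ft_force: [-18.8, -5.2, 54.1]
grip_width: 0.002
grip_force: 26.8
```

```bash
python3 -c "
from st import *
st()"
```

```text
t 12.97 world [0.588  0.0395 0.1169] fix x,y -0.0212 -0.0006 toolx yaw 3.0615 F [-18.79  -5.21  54.11] g 0.002
```

The fingertip stands at 103 mm, so the guard is at its stop. I lift straight off and go over the start button.

Request:
send_rows --steps '[{"tx": 0,"ty": 0,"tz": -0.5,"turn": 0,"grip": 0},{"tx": 0,"ty": 0,"tz": -0.8,"turn": 0,"grip": 0},{"tx": 0.25,"ty": -0.78,"tz": 0,"turn": 0,"grip": 0},{"tx": 0.25,"ty": -0.78,"tz": 0,"turn": 0,"grip": 0},{"tx": 0.25,"ty": -0.78,"tz": 0,"turn": 0,"grip": 0},{"tx": 0.25,"ty": -0.78,"tz": 0,"turn": 0,"grip": 0},{"tx": 0.25,"ty": -0.78,"tz": 0,"turn": 0,"grip": 0},{"tx": 0.25,"ty": -0.78,"tz": 0,"turn": 0,"grip": 0},{"tx": 0.25,"ty": -0.78,"tz": 0,"turn": 0,"grip": 0},{"tx": 0.25,"ty": -0.78,"tz": 0,"turn": 0,"grip": 0},{"tx": 0,"ty": 0,"tz": 0,"turn": 0,"grip": 0},{"tx": 0,"ty": 0,"tz": 0,"turn": 0,"grip": 0}]'

```text
time: 14.48
position: [0.4387, -0.3236, 0.1896]
tool_rot: [0.125, 3.139, 0.002]
ft_force: [-0.4, 0.5, -0.0]
grip_width: 0.008
grip_force: 0.0
```

```bash
python3 -c "
from st import *
import cv2,numpy as np
st()
i=ctrl.get_image('scene')['pixels']; j=ctrl.get_image('wrist')['pixels']
a=cv2.resize(i[90:370,140:370,::-1],(490,597)); b=cv2.resize(j[:,:,::-1],(310,233)); c=np.zeros((597,800,3),np.uint8); c[:,:490]=a; c[:233,490:]=b
cv2.imwrite('pics/s5.png',c)"
```

```text
t 14.47 world [ 0.4387 -0.3236  0.1896] fix x,y -0.1423 -0.374 toolx yaw 3.0619 F [-0.38  0.52 -0.05] g 0.008
```

View pics/s5.png

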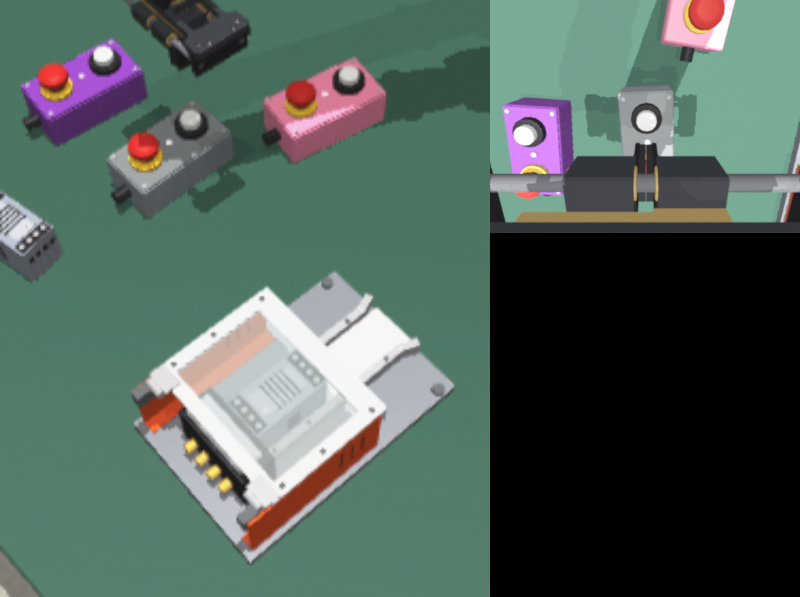

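The guard lies level on the cheeks with the module home under it. The wrist view shows the fingers in line with the grey box's white button, at about (646,120). Now I press it.

Request:
send_rows --steps '[{"tx": 0,"ty": 0,"tz": 0.7,"turn": 0,"grip": 0},{"tx": 0,"ty": 0,"tz": 0.7,"turn": 0,"grip": 0},{"tx": 0,"ty": 0,"tz": 0.15,"turn": 0,"grip": 0},{"tx": 0,"ty": 0,"tz": 0.1,"turn": 0,"grip": 0},{"tx": 0,"ty": 0,"tz": 0.08,"turn": 0,"grip": 0}]'

```text
time: 15.2
position: [0.4395, -0.324, 0.0876]
tool_rot: [0.124, 3.138, -0.001]
ft_force: [-3.9, 4.8, 25.0]
grip_width: 0.001
grip_force: 13.3
```

Request:
send_rows --steps '[{"tx": 0,"ty": 0,"tz": 0.08,"turn": 0,"grip": 0},{"tx": 0,"ty": 0,"tz": 0.04,"turn": 0,"grip": 0}]'

```text
time: 15.45
position: [0.4398, -0.3241, 0.0868]
tool_rot: [-0.125, -3.137, 0.005]
ft_force: [-19.8, 14.2, 62.3]
grip_width: 0.004
grip_force: 31.2
```

It stopped at a tip height of 73 mm instead of 69 mm, so I ease the load and look at what is being touched before going on.

Request:
send_rows --steps '[{"tx": 0,"ty": 0,"tz": -0.08,"turn": 0,"grip": 0},{"tx": 0,"ty": 0,"tz": 0,"turn": 0,"grip": 0}]'

```text
time: 15.7
position: [0.4398, -0.3243, 0.0877]
tool_rot: [0.125, 3.138, -0.004]
ft_force: [-5.9, 5.5, 19.9]
grip_width: 0.004
grip_force: 9.9
```

```bash
python3 -c "
from st import *
import cv2,numpy as np
st()
I={n:ctrl.get_image(n)['pixels'] for n in('scene','top','wrist')}
import pickle; pickle.dump(I,open('d2.pkl','wb'))
a=cv2.resize(I['scene'][120:200,180:260,::-1],(400,400),interpolation=cv2.INTER_CUBIC)
b=cv2.resize(I['wrist'][200:420,170:390,::-1],(400,400),interpolation=cv2.INTER_CUBIC)
cv2.imwrite('pics/s6.png',np.hstack([a,b]))"
```

```text
t 15.7 world [ 0.4398 -0.3243  0.0877] fix x,y -0.1411 -0.3746 toolx yaw 3.0621 F [-5.93  5.47 19.93] g 0.004
```

View pics/s6.png

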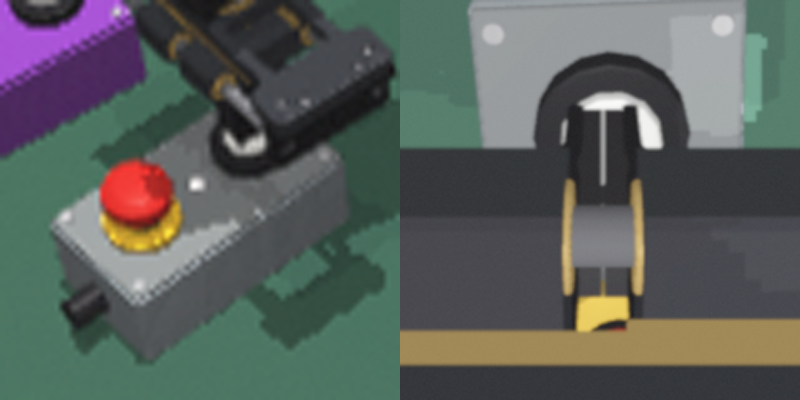

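The fingers are on the right button but about 3 mm off centre sideways. I lift, recentre and press again in small steps, watching force against height.

Request:
send_rows --steps '[{"tx": 0,"ty": 0,"tz": -0.2,"turn": 0,"grip": 0},{"tx": 0,"ty": 0.06,"tz": 0,"turn": 0,"grip": 0},{"tx": 0,"ty": 0,"tz": 0,"turn": 0,"grip": 0}]'

```text
time: 16.23
position: [0.4386, -0.3206, 0.0955]
tool_rot: [0.125, 3.139, -0.001]
ft_force: [0.5, 0.1, -0.2]
grip_width: 0.006
grip_force: 0.0
```

Request:
send_rows --steps '[{"tx": 0,"ty": 0,"tz": 0.07,"turn": 0,"grip": 0},{"tx": 0,"ty": 0,"tz": 0,"turn": 0,"grip": 0}]'

```text
time: 16.48
position: [0.4386, -0.3209, 0.0911]
tool_rot: [0.126, 3.139, 0.0]
ft_force: [-0.0, 0.7, 2.9]
grip_width: 0.005
grip_force: 1.5
```

Request:
send_rows --steps '[{"tx": 0,"ty": 0,"tz": 0.03,"turn": 0,"grip": 0},{"tx": 0,"ty": 0,"tz": 0,"turn": 0,"grip": 0}]'

```text
time: 16.73
position: [0.4387, -0.3208, 0.0896]
tool_rot: [0.126, 3.139, -0.0]
ft_force: [-0.5, -0.3, 4.7]
grip_width: 0.006
grip_force: 1.9
```

Request:
send_rows --steps '[{"tx": 0,"ty": 0,"tz": 0.03,"turn": 0,"grip": 0},{"tx": 0,"ty": 0,"tz": 0,"turn": 0,"grip": 0}]'

```text
time: 16.98
position: [0.4387, -0.3208, 0.088]
tool_rot: [0.125, 3.139, -0.001]
ft_force: [-0.3, 1.5, 5.9]
grip_width: 0.002
grip_force: 2.6
```

Request:
send_rows --steps '[{"tx": 0,"ty": 0,"tz": 0.03,"turn": 0,"grip": 0},{"tx": 0,"ty": 0,"tz": 0,"turn": 0,"grip": 0}]'

```text
time: 17.23
position: [0.4387, -0.3209, 0.0877]
tool_rot: [-0.126, -3.138, 0.002]
ft_force: [-4.2, 2.2, 17.4]
grip_width: 0.005
grip_force: 8.4
```

Request:
send_rows --steps '[{"tx": 0,"ty": 0,"tz": 0.03,"turn": 0,"grip": 0},{"tx": 0,"ty": 0,"tz": 0,"turn": 0,"grip": 0}]'

```text
time: 17.48
position: [0.4388, -0.3209, 0.0875]
tool_rot: [-0.125, -3.137, 0.003]
ft_force: [-8.0, 5.1, 28.5]
grip_width: 0.005
grip_force: 14.1
```

Centred press: about 1 N/mm from first touch near TCP z = 93.7 mm, then a hard stop at 87.7 mm. That is the full 6 mm, with the tips standing about 18.7 mm ahead of the TCP when shut. I lift clear.

Request:
send_rows --steps '[{"tx": 0,"ty": 0,"tz": -0.3,"turn": 0,"grip": 0},{"tx": 0,"ty": 0,"tz": -0.8,"turn": 0,"grip": 0},{"tx": 0,"ty": 0,"tz": -0.8,"turn": 0,"grip": 0},{"tx": 0,"ty": 0,"tz": 0,"turn": 0,"grip": 0},{"tx": 0,"ty": 0,"tz": 0,"turn": 0,"grip": 0}]'

```text
time: 18.1
position: [0.4379, -0.3205, 0.1973]
tool_rot: [-0.126, -3.138, -0.001]
ft_force: [-0.7, -0.4, 0.0]
grip_width: 0.006
grip_force: 0.0
```

Run:
```python
from st import *; from h import *
st()
def W(f): c,s=np.cos(-.0764),np.sin(-.0764); return np.array([.6091+c*f[0]-s*f[1],.0384+s*f[0]+c*f[1],f[2]])
for hx in(.126,.13):
  for a in(0,.04,.08):
    print(hx,a,[((proj("scene",W([hx-.168*np.cos(a)+.003*np.sin(a),y,.1+.168*np.sin(a)+.003*np.cos(a)]))-[140,90])*2.13).round(0) for y in(.098,-.098)])
```

```text
t 18.1 world [ 0.4379 -0.3205  0.1973] fix x,y -0.1433 -0.3709 toolx yaw 3.0615 F [-0.7  -0.43  0.01] g 0.006
0.126 0 [array([384., 407.]), array([265., 286.])]
0.126 0.04 [array([385., 404.]), array([264., 283.])]
0.126 0.08 [array([385., 402.]), array([264., 280.])]
0.13 0 [array([382., 409.]), array([262., 288.])]
0.13 0.04 [array([382., 406.]), array([262., 285.])]
0.13 0.08 [array([382., 404.]), array([261., 282.])]
```

The observed guard corners, (385,408) and (266,287), match angle 0, so the guard is shut. I hand the job in.

```bash
python3 -c "
from bench import ctrl
print(ctrl.close_job())"
```

```text
the job is handed in; nothing more can be done
None
```

I pushed the module home against the contact block, swung the guard shut, and pressed the start button to its stop and let it go, then handed the job in at about 18 s. The button's return was not checked by camera. I first pushed the guard further open so the hand could clear it, and I pressed the start button twice because the first press was about 3 mm off centre.

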